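# Register a specimen box and scale block against the copy stop

### The arm

A 6-joint arm with a two-finger parallel gripper is mounted at the origin on the work surface. World frame = base frame: x ahead of the robot, y to its left, z up, the work surface at z = 0. Lengths are in mm, angles in rad, forces in N, time in s.
With the tool pointing down it reaches from about 375 to 975 mm from the base axis. Payload 3.8 kg.
Tool frame: the origin (TCP) lies on the mounting face of the last link; the fingertips stand robot.finger_overhang ahead of it and the grasp point (between the pads) lies 147 mm ahead of it (robot.finger_overhang is the distance from the TCP to the fingertips, in mm); z points along the fingers, y is the direction in which the jaws open and shut (so a half turn about z gives the same grasp; the last joint's range is limited). The gripper opens to 88 mm and grips with 3 to 60 N. Pads are 18 mm wide; open, the fingers measure 123 mm over their backs; the gripper's body (75 mm by 187 mm) begins 45 mm behind the grasp point.
Start: joints at [-1.21, 0.264, 1.604, -0, 1.274, -0.037], TCP at [261.484, -622.291, 404.706] pointing down, gripper open.
Joint ranges: [-2.63, 2.63], [-0.94, 2.18], [0.31, 2.57], [-1.31, 4.45], [0, 2.66], [-2.55, 2.55]. Speed limits (rad/s): [2.57, 2.57, 3.14, 3.14, 3.14, 3.14].

### API

Orientations are given as a rotation vector (axis times angle).
In Python, from bench import robot gives the robot as it stands.
- The arm moves only by the shell command python3 -m jog 'ROWS' [FORCE]. ROWS is JSON, a list that holds one entry, the list of rows, each a list of 7 numbers: the shift along the world's x, y, z in m, then the turn, a rotation vector about the world's x, y, z in degrees, then the opening, from 0 (shut) to 1 (fully open). In form: [[[dx, dy, dz, rx, ry, rz, grip], ...]]. A call has 1 to 20 rows; each row shifts and turns the commanded pose from where the row before left it; what a row does not reach is not made up. A row lasts 1/12 s, in which the tool goes at most 41.7 mm and 7.16 degrees, less where a joint would pass 70% of its speed; a pose out of reach is approached as far as the arm can. A call is refused whole if a number of a shift passes 0.0417 or a number of a turn 7.16, either way. A call with a gripper value outside its range is refused whole. The fingers move at their own pace and stop on an object; FORCE is the grip in N (left out, the last holds). Time passes only in rows, so rows that do not move let the fingers close. It gives the time, the measured TCP pose, the force and the opening at its end, in the units of the state.
- robot.read_state(): the state, without advancing time (a new reading comes with each control period).
- robot.camera(name): name is "scene" or "side" or "wrist"; returns a dict with "pixels" (420x560x3 uint8, red, green, blue), "camera_matrix" (3x3 intrinsics, pixels), "R" (3x3) and "t" (3): a world point X has camera coordinates R X + t; the wrist camera has in their place "tool_from_camera" (4x4, takes a point from camera to tool coordinates, whose origin is the TCP and whose axes are the flange's). Camera axes: x right, y down, z forward; pixel columns grow to the right and rows downward; lengths in mm; the calibration is good to about 2 mm. The wrist camera is an equidistant fisheye: a pixel r from the principal point sees the ray r / f radians off the axis. A picture is of the moment at which its call begins: read the wrist's pose just before it. There is no depth.
- robot.close_job(): hands the job in, once; it reports no verdict.
The state is a dict: "time_s": time; "qpos": joint angles; "joint_vel": joint speeds; "joint_efforts": joint torques, N m; "position": TCP position; "orientation": TCP orientation; "wrist_force": force on the tool from outside, world axes, zero at the start; "ft_torque": the same for the moment, N m; "width": finger opening in mm.
Only numpy, scipy, OpenCV 4.12 (cv2) and the standard library are available. Lean on these libraries where they do the work, as an engineer would, in place of code of your own. Each camera call takes 0.05 s, during which the arm holds its last target. There are 200 camera calls.

### The job

Get the specimen ready for its photograph: with the fingertips push the cardboard specimen box along the bench into the corner of the steel L-shaped stop, so that its long side lies flat against the long rail and its end against the short rail. Then push the small aluminium scale block up to it, so that its long side lies along the long rail and its end touches the box. Only push, never lift either one, and leave everything else on the bench where it is.

Things in the scene. Friction and masses are not known exactly. Their poses are not given: they have to be found in the camera images.
- square: Bare steel L-shaped stop fixed to the bench; rails 15 mm high, 20 wide. Origin at bench level on the long rail's inner face (plane x = 0, from y = -380 mm to the corner). x points away from the robot, y leftwards along the long rail, within 0.14 rad of world. Short rail: inner face y = +250 mm, from the corner to x = -130 mm. Inside corner: x = 0, y = +250 mm. Work lies at negative x.
- box_center (a point): Centre (16 mm above the bench) of the closed brown cardboard specimen box with a white label: 90 mm along its x, 130 mm along its y (long side), 32 mm high, about 0.3 kg, loose, between the stop and the robot, up to 0.3 rad out of line with the rail. Home: its centre at x = -45, y = +185 mm of the stop.
- block_center (a point): Centre (12.5 mm above the bench) of the scale block: bare aluminium bar, 30 mm along its x, 60 mm along its y (long side), 25 mm high, black tick lines on top, about 0.15 kg, loose, right of the box in a row with the tape roll and lens (order varies), up to 0.4 rad out of line with world. Home: its centre at x = -15, y = +90 mm of the stop.
- roll: a roll of white paper tape lying flat, a ring 66 mm across with a 40 mm hole, 20 mm high; origin at the centre of its underside. Bystander.
- lens: a grey camera lens barrel standing on end, 60 mm across, 48 mm high; origin at the centre of its underside. Bystander.
- mouse: a white computer mouse, about 100 x 58 mm, 35 mm high, at the left; origin at the centre of its underside. Bystander.
- jar: a glass jar with a steel cap, 60 mm across, 75 mm high, beyond the long rail; origin at the centre of its underside. Bystander.
- dispenser: a black desk tape dispenser, 160 x 60 mm, about 80 mm high, at the right; origin at the centre of its underside. Bystander.
- drive: a flat aluminium drive case, 75 x 115 mm, 24 mm high, left of the short rail; origin at the centre of its underside. Bystander.
There are look-alikes about, which are no part of the job. Of the things shaped like the part that bears box_center, the cardboard one is meant.

How it is judged:
By the outcome, as a careful person would: the job done as asked, in the order asked, and still so for the second after the job is handed in, with the robot touching nothing.
It also fails if it takes over 72 s, if anything falls off the work surface, if the arm or the gripper's body presses on something with over 40 N, if the wrist force passes 120 N, or if a joint passes its speed limit or range.

## Working session

There is one attempt and no reset: what is moved stays moved. The work goes in short steps, Python scripts to look and compute and a shell command to move; the robot and the scene stay as the last step left them, time stands still between calls to the robot, and variables do not carry over. Pictures are saved under pics/ and viewed, about 8 in all and at most 12, crops included, and the job is handed in when it is done.

```bash
mkdir -p pics
cat > h.py <<'E'
import numpy as np, cv2
from bench import robot
def save(name,f):
    c=robot.camera(name); cv2.imwrite(f,c["pixels"][:,:,::-1]); 
    np.savez(f+".npz",**{k:v for k,v in c.items()}); return c
def w(c,u,v,z):
    K=np.array(c["camera_matrix"]);R=np.array(c["R"]);t=np.array(c["t"])
    d=R.T@np.linalg.inv(K)@np.array([u,v,1.]);o=-R.T@t
    return o+d*(z-o[2])/d[2]
def proj(c,X):
    p=np.array(c["camera_matrix"])@(np.array(c["R"])@np.array(X,float)+np.array(c["t"]));return p[:2]/p[2]
E
python3 - <<'E'
from h import *
a=save("scene","pics/a.png");b=save("side","pics/b.png")
for c in(a,b):print((-np.array(c["R"]).T@c["t"]).round())
s=robot.read_state();print(s["time_s"],s["orientation"],s["wrist_force"],robot.finger_overhang)
E
```

```text
[1436.   14. 1039.]
[ -65.  746. 1104.]
0.1 [-3.07770387e+00 -6.20365790e-01  5.30950114e-04] [-0.12347809 -0.40074627 -0.12418108] 166.0
```

View pics/a.png

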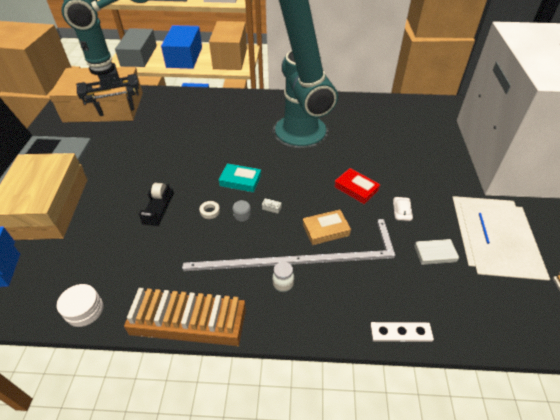

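View pics/b.png

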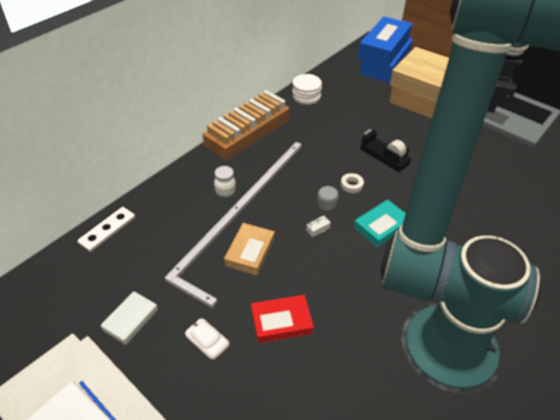

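Three boxes of the same shape appear in the scene picture: teal (240,177), red (357,185) and brown cardboard (327,227). The brown one with the white label matches. The block is at (271,206), next to the lens (242,211) and the roll (209,210). I'll enlarge to confirm.

Run:
```python
import cv2
a=cv2.imread("pics/a.png")
l=cv2.resize(a[185:285,175:275],None,fx=5.5,fy=5.5,interpolation=cv2.INTER_CUBIC)
a1=cv2.resize(a[185:285,175:335],None,fx=5,fy=5,interpolation=cv2.INTER_CUBIC)
# two stacked strips, 5x: rows185-243 cols255-415 ; rows215-275 cols255-415
c=cv2.resize(a[170:280,255:405],None,fx=5.3,fy=5.3,interpolation=cv2.INTER_CUBIC)
cv2.imwrite("pics/c.png",c)
```

```text
(no output)
```

View pics/c.png

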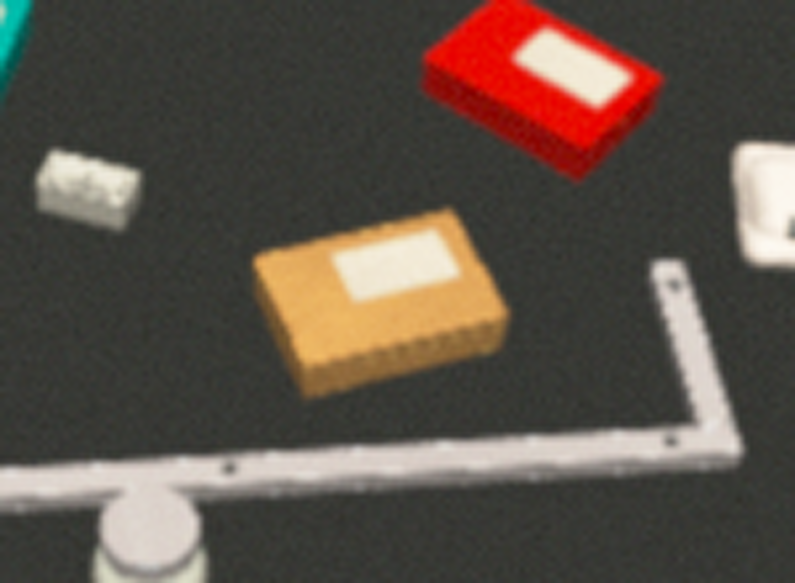

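The crop shows the brown box with top corners at about (255,262), (453,210), (508,315) and (308,370). The ticked block's top is around (90,180), and the stop's inside corner is near (698,428).

```bash
cat > m.py <<'E'
from h import *
a=np.load("pics/a.png.npz")
f=lambda p,z:w(a,255+(p[0]+.5)/5.3-.5,170+(p[1]+.5)/5.3-.5,z)[:2]
def rect(n,P,z):
    Q=np.array([f(p,z) for p in P]);e=[np.linalg.norm(Q[i]-Q[i-1]) for i in range(4)]
    print(n,"c",Q.mean(0).round(1),"edges",np.round(e),"corners",Q.round().tolist())
    return Q
E
python3 - <<'E'
from m import *
B=rect("box",[(255,262),(453,210),(508,315),(308,370)],32)
d=B[1]-B[0]+B[2]-B[3];print("ang",np.arctan2(-d[0],d[1]))
K=rect("blk",[(52,152),(142,178),(130,205),(40,182)],25)
d=K[1]-K[0]+K[2]-K[3];print("ang",np.arctan2(-d[0],d[1]))
rl=f((0,467),15);rc=f((698,428),15);rs=f((652,268),15);e=w(a,184,265,15)[:2]
print("rail",rl,rc,rs,e,np.arctan2(-(rc-e)[0],(rc-e)[1]),np.linalg.norm(rc-e),np.linalg.norm(rs-rc), np.arctan2((rc-rs)[1],(rc-rs)[0]))
for n,u,v,z in[("lens",241.5,205,48),("roll",209,208,20),("mouse",402,207,25),("jar",283,267,75)]:print(n,w(a,u,v,z)[:2].round())
E
```

```text
box c [550.5 100.9] edges [ 90. 134.  91. 130.] corners [[534.0, 23.0], [483.0, 147.0], [568.0, 177.0], [618.0, 57.0]]
ang 0.3929576310409771
blk c [462.2 -84.3] edges [28. 63. 25. 61.] corners [[439.0, -111.0], [459.0, -51.0], [484.0, -58.0], [467.0, -117.0]]
ang -0.30063582247521253
rail [ 686.27068231 -119.58127582] [634.41176923 287.16914847] [509.1244279  271.96092245] [ 725.61319539 -329.25211071] 0.14688747485342268 623.1315020923339 126.20700470473227 0.12079578758729416
lens [ 498. -182.]
roll [ 492. -295.]
mouse [453. 358.]
jar [758. -28.]
```

Run:
```python
from m import *
rect("red",[(422,60),(500,-5),(663,78),(582,148)],32)
print("red low corner",f((578,180),0), "mouse",f((745,262),0),f((735,150),10))
for u,v in[(219,184),(225,166),(261,172),(255,190)]:print("teal",w(a,u,v,20)[:2].round())
```

```text
red c [348.8 209.9] edges [128.  89. 131.  91.] corners [[345.0, 130.0], [275.0, 186.0], [353.0, 291.0], [422.0, 232.0]]
red low corner [420.1285107  234.22047911] mouse [486.91711094 335.54097059] [396.04121982 338.03412901]
teal [ 372. -281.]
teal [ 274. -274.]
teal [ 299. -137.]
teal [ 395. -149.]
```

```bash
python3 -m jog '[[[0.0113,0.0396,0,0,0,-0.867,1],[0.0113,0.0396,0,0,0,-0.867,1],[0.0113,0.0396,0,0,0,-0.867,1],[0.0113,0.0396,0,0,0,-0.867,1],[0.0113,0.0396,0,0,0,-0.867,1],[0.0113,0.0396,0,0,0,-0.867,1],[0.0113,0.0396,0,0,0,-0.867,1],[0.0113,0.0396,0,0,0,-0.867,1],[0.0113,0.0396,0,0,0,-0.867,1],[0.0113,0.0396,0,0,0,-0.867,1],[0.0113,0.0396,0,0,0,-0.867,1],[0.0113,0.0396,0,0,0,-0.867,1],[0.0113,0.0396,0,0,0,-0.867,1],[0.0113,0.0396,0,0,0,-0.867,1],[0.0113,0.0396,0,0,0,-0.867,1],[0.0113,0.0396,0,0,0,-0.867,1],[0.0113,0.0396,0,0,0,-0.867,1],[0.0113,0.0396,0,0,0,-0.867,1],[0,0,0,0,0,0,1],[0,0,0,0,0,0,1]]]'
cat > st.py <<'E'
from h import *
from scipy.spatial.transform import Rotation as Ro
C=np.array([635,287.]);th=.125
X=np.array([np.cos(th),np.sin(th)]);Y=np.array([-np.sin(th),np.cos(th)])
def stop(p): d=np.array(p[:2])-C; return np.array([d@X,d@Y+250])
def world(x,y): return C+x*X+(y-250)*Y
def info():
    s=robot.read_state();y=Ro.from_rotvec(s["orientation"]).as_matrix()[:,1]
    if y[1]<0:y=-y
    p=np.array(s["position"]);print(round(s["time_s"],2),"p",p.round(1),"jaw",np.arctan2(-y[0],y[1]).round(3),"stop",stop(p).round(1),"F",np.round(s["wrist_force"],1),"w",s["width"])
E
python3 -c "
from st import *
info()
c=save('wrist','pics/d.png');print(c['camera_matrix'],c['tool_from_camera'])"
```

```text
time_s: 1.77
position: [464.8, 92.5, 404.2]
orientation: [3.135, 0.205, -0.002]
wrist_force: [0.0, -0.2, 0.5]
width: 87.8
1.77 p [464.8  92.5 404.2] jaw 0.13 stop [-193.1   78.3] F [ 0.  -0.2  0.5] w 87.80695757023688
[[325.1922621    0.         271.47969827]
 [  0.         325.1922621  204.81017753]
 [  0.           0.           1.        ]] [[ 9.34025369e-04 -9.65837033e-01 -2.59148518e-01  6.63434153e+01]
 [ 9.99999176e-01  6.73777039e-04  1.09306349e-03  1.34984301e+00]
 [-8.81112879e-04 -2.59149325e-01  9.65836866e-01  2.05085074e+01]
 [ 0.00000000e+00  0.00000000e+00  0.00000000e+00  1.00000000e+00]]
```

View pics/d.png

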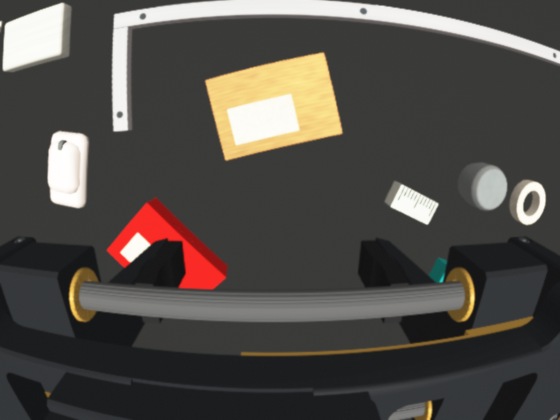

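The wrist picture shows the box top at (206,80), (324,53), (342,133), (225,160). The inside corner is at (131,26), the block's near side is at about (386,203)–(428,223), and the lens is at (483,186).

```bash
cat >> st.py <<'E'
def wr(c,s,u,v,z):
    K=np.array(c["camera_matrix"]);T=np.array(c["tool_from_camera"])
    q=np.array([u-K[0,2],v-K[1,2]])/K[0,0];r=np.hypot(*q)
    d=np.r_[q/r*np.sin(r),np.cos(r)]
    R=Ro.from_rotvec(s["orientation"]).as_matrix();o=R@T[:3,3]+s["position"];d=R@T[:3,:3]@d
    return (o+d*(z-o[2])/d[2])[:2]
E
python3 - <<'E'
from st import *
c=np.load("pics/d.png.npz");s=robot.read_state()
g=lambda P,z:np.array([wr(c,s,*p,z) for p in P])
def ang(Q,i):
    d=Q[i[0]]-Q[i[1]];return np.arctan2(-d[0],d[1]).round(3)
B=g([(206,80),(324,53),(342,133),(225,160)],32);print(B.round().tolist(),B.mean(0),ang(B,(0,1)),ang(B,(3,2)))
K=g([(396,182),(438,207),(430,222),(387,201)],25);print(K.round().tolist(),K.mean(0),ang(K,(0,1)))
R=g([(131,26),(131,129),(245,19),(365,20),(450,36),(550,65)],15);print(R.round(1).tolist(),[ang(R,(0,i)) for i in range(2,6)],R[0]-R[1])
print(g([(483,175)],48),g([(528,202)],20))
E
```

```text
[[565.0, 173.0], [611.0, 51.0], [527.0, 20.0], [480.0, 143.0]] [545.92203596  96.79481691] 0.359 0.362
[[481.0, -57.0], [459.0, -123.0], [438.0, -116.0], [457.0, -50.0]] [458.72854083 -86.49337005] -0.329
[[630.3, 280.3], [503.5, 263.6], [643.4, 142.6], [665.6, 6.2], [676.8, -107.7], [699.1, -298.6]] [np.float64(0.095), np.float64(0.128), np.float64(0.119), np.float64(0.118)] [126.75726479  16.71069033]
[[ 511.32863858 -164.97920015]] [[ 486.1931438  -289.71604277]]
```

```bash
python3 -m jog '[[[-0.01,-0.001,-0.038,0,0,0,1],[0,0,-0.038,0,0,0,1],[0,0,-0.038,0,0,0,1],[0,0,-0.038,0,0,0,1],[0,0,-0.038,0,0,0,1],[0,0,-0.038,0,0,0,1],[0,0,0,0,0,0,1],[0,0,0,0,0,0,1]]]' && python3 -m jog '[[[0.0079,0.001,0,0,0,0,1],[0.0079,0.001,0,0,0,0,1],[0.0079,0.001,0,0,0,0,1],[0.0079,0.001,0,0,0,0,1],[0.0079,0.001,0,0,0,0,1],[0.0079,0.001,0,0,0,0,1],[0.0079,0.001,0,0,0,0,1]]]'; python3 -c "
from st import *
info()"
```

```text
time_s: 2.48
position: [453.1, 87.8, 174.9]
orientation: [3.135, 0.193, -0.011]
wrist_force: [1.0, 0.2, -0.2]
width: 88.3
time_s: 3.07
position: [511.1, 96.8, 177.1]
orientation: [-3.135, -0.197, -0.0]
wrist_force: [-4.1, -1.4, 3.1]
width: 87.9
3.07 p [511.1  96.8 177.1] jaw 0.126 stop [-146.7   76.7] F [-4.1 -1.4  3.1] w 87.92692136308584
```

```bash
python3 -m jog '[[[0.0060,0.00075,0,0,0,0,1],[0.0060,0.00075,0,0,0,0,1],[0.0060,0.00075,0,0,0,0,1],[0.0060,0.00075,0,0,0,0,1],[0.0060,0.00075,0,0,0,0,1],[0.003,0.0004,0,0,0,0,1],[0.003,0.0004,0,0,0,0,1],[0.003,0.0004,0,0,0,0,1]]]'; python3 -c "
from st import *
info()";python3 -m jog '[[[0.002,0.00025,0,0,0,0,1],[0.002,0.00025,0,0,0,0,1],[0,0,0,0,0,0,1]]]'; python3 -c "
from st import *
info();save('wrist','pics/e.png')"
```

```text
time_s: 3.73
position: [549.2, 101.4, 176.6]
orientation: [3.135, 0.197, -0.001]
wrist_force: [-3.1, -0.5, 2.5]
width: 88.4
3.73 p [549.2 101.4 176.6] jaw 0.125 stop [-108.2   76.6] F [-3.1 -0.5  2.5] w 88.40304640289271
time_s: 3.98
position: [553.5, 102.0, 176.6]
orientation: [3.135, 0.197, 0.001]
wrist_force: [-1.6, -1.2, -0.6]
width: 88.5
3.98 p [553.5 102.  176.6] jaw 0.126 stop [-103.9   76.6] F [-1.6 -1.2 -0.6] w 88.49331683449623
```

View pics/e.png

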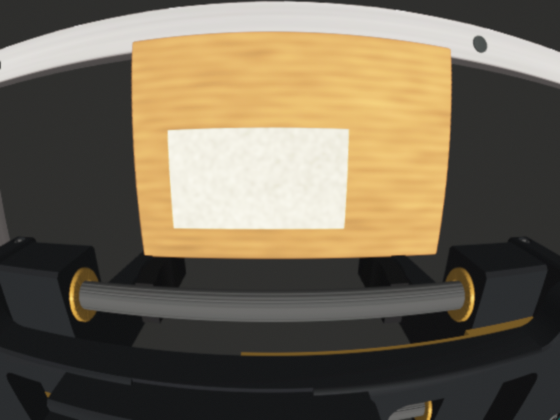

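The box (top edge (133,44) to (450,48)) is aligned with the rail and only a few mm short of it. I'll creep forward until the force rises.

```bash
for i in 1 2 ; do python3 -m jog '[[[0.001,0.00012,0,0,0,0,1],[0.001,0.00012,0,0,0,0,1],[0,0,0,0,0,0,1]]]'|grep -E "force|posi"; done
```

```text
position: [554.2, 102.1, 176.6]
wrist_force: [-6.6, -0.8, 5.3]
position: [554.9, 102.2, 176.4]
wrist_force: [-11.3, -1.0, 9.3]
```

```bash
python3 -m jog '[[[0.001,0.00012,0,0,0,0,1],[0.001,0.00012,0,0,0,0,1],[0,0,0,0,0,0,1]]]'; python3 -c "
from st import *
info()"
```

```text
time_s: 4.78
position: [555.6, 102.2, 176.1]
orientation: [3.135, 0.197, -0.018]
wrist_force: [-16.3, -2.7, 14.1]
width: 87.7
4.78 p [555.6 102.2 176.1] jaw 0.126 stop [-101.8   76.6] F [-16.3  -2.7  14.1] w 87.74747334645369
```

```bash
python3 -m jog '[[[-0.015,-0.002,0,0,0,0,0.34],[-0.005,0,0.035,0,0,0,0.34],[0,0,0.035,0,0,0,0.34],[0,0,0.030,0,0,0,0.34],[0.0065,-0.0071,0,0,0,6.92,0.34],[0.0065,-0.0071,0,0,0,6.92,0.34],[0.0065,-0.0071,0,0,0,6.92,0.34],[0.0065,-0.0071,0,0,0,6.92,0.34],[0.0065,-0.0071,0,0,0,6.92,0.34],[0.0065,-0.0071,0,0,0,6.92,0.34],[0.0065,-0.0071,0,0,0,6.92,0.34],[0.0065,-0.0071,0,0,0,6.92,0.34],[0.0065,-0.0071,0,0,0,6.92,0.34],[0.0065,-0.0071,0,0,0,6.92,0.34],[0.0065,-0.0071,0,0,0,6.92,0.34],[0.0065,-0.0071,0,0,0,6.92,0.34],[0.0065,-0.0071,0,0,0,6.92,0.34],[0,0,0,0,0,0,0.34],[0,0,0,0,0,0,0.34]]]'; python3 -c "
from st import *
info();save('wrist','pics/f.png')"
```

```text
time_s: 6.37
position: [624.2, 8.2, 277.0]
orientation: [2.083, 2.35, 0.002]
wrist_force: [0.6, 0.1, -0.5]
width: 29.9
6.37 p [624.2   8.2 277. ] jaw -1.45 stop [-45.5 -25.3] F [ 0.6  0.1 -0.5] w 29.918453662233816
```

View pics/f.png

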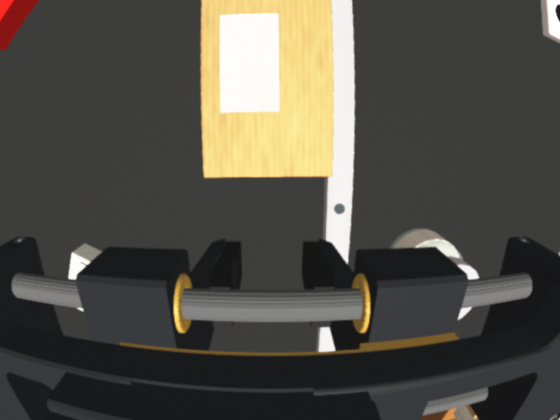

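The box lies against the rail, its right end at row 178. I'll descend with the tips at mid-height, so the body stays above the jar at (430,260), then push along the rail.

```bash
python3 - <<'E'
from st import *
c=np.load("pics/f.png.npz");s=robot.read_state()
for p,z in[((203,177),32),((333,177),32),((325,230),15),((331,10),32)]:print(stop(wr(c,s,*p,z)).round(1))
E
python3 -m jog '[[[-0.0109,0.0067,0,0,0,0,0.34],[0,0,-0.0323,0,0,0,0.34],[0,0,-0.0323,0,0,0,0.34],[0,0,-0.0323,0,0,0,0.34],[0,0,0,0,0,0,0.34]]]';python3 -c "
from st import *
info()"
```

```text
[-94.2   0.3]
[-1.9 -0.1]
[ -3.1 -45.8]
[ -3.7 119.9]
time_s: 6.83
position: [607.8, 16.1, 173.2]
orientation: [-2.073, -2.347, 0.013]
wrist_force: [-2.0, 0.3, -0.6]
width: 30.1
6.83 p [607.8  16.1 173.2] jaw -1.447 stop [-60.8 -15.4] F [-2.   0.3 -0.6] w 30.087092007419216
```

```bash
python3 -m jog '[[[0.008,0.001,0.002,0,0,0,0.34],[0,0,0,0,0,0,0.34],[-0.001,0.0079,0,0,0,0,0.34],[-0.001,0.0079,0,0,0,0,0.34],[-0.001,0.0079,0,0,0,0,0.34],[-0.001,0.0079,0,0,0,0,0.34],[-0.001,0.0079,0,0,0,0,0.34],[0,0,0,0,0,0,0.34]]]';python3 -c "
from st import *
info()"
```

```text
time_s: 7.5
position: [615.6, 57.5, 182.3]
orientation: [-2.078, -2.356, -0.002]
wrist_force: [-0.6, 0.6, 0.3]
width: 30.0
7.5 p [615.6  57.5 182.3] jaw -1.445 stop [-47.9  24.7] F [-0.6  0.6  0.3] w 29.961415389346065
```

```bash
python3 -m jog '[[[-0.001,0.0079,0,0,0,0,0.34],[-0.001,0.0079,0,0,0,0,0.34],[-0.001,0.0079,0,0,0,0,0.34],[-0.001,0.0079,0,0,0,0,0.34],[-0.001,0.0079,0,0,0,0,0.34],[-0.001,0.0079,0,0,0,0,0.34],[-0.001,0.0079,0,0,0,0,0.34],[-0.001,0.0079,0,0,0,0,0.34],[-0.0005,0.004,0,0,0,0,0.34],[0,0,0,0,0,0,0.34]]]';python3 -c "
from st import *
info()"; for i in 1 2 3; do python3 -m jog '[[[-0.0003,0.002,0,0,0,0,0.34],[-0.0003,0.002,0,0,0,0,0.34],[0,0,0,0,0,0,0.34]]]'|grep -E "force|posi"; done
```

```text
time_s: 8.33
position: [606.8, 124.2, 181.4]
orientation: [-2.077, -2.355, -0.0]
wrist_force: [0.1, -0.6, -0.3]
width: 30.4
8.33 p [606.8 124.2 181.4] jaw -1.445 stop [-48.3  92. ] F [ 0.1 -0.6 -0.3] w 30.440826389584622
position: [606.3, 127.1, 181.3]
wrist_force: [0.4, -1.0, 0.2]
position: [605.8, 131.0, 181.4]
wrist_force: [0.8, -0.4, -0.2]
position: [605.4, 135.1, 181.7]
wrist_force: [-0.3, -0.1, 1.0]
```

```bash
for i in 1 2 3 ; do python3 -m jog '[[[-0.0002,0.0015,0,0,0,0,0.34],[-0.0002,0.0015,0,0,0,0,0.34],[0,0,0,0,0,0,0.34]]]'|grep -E "force|posi"; done
```

```text
position: [605.1, 138.1, 181.8]
wrist_force: [-0.7, 0.1, 0.3]
position: [604.7, 141.0, 181.9]
wrist_force: [0.5, -0.8, -1.1]
position: [604.4, 143.9, 181.9]
wrist_force: [-0.2, -1.2, -0.8]
```

```bash
python3 -c "
from st import *
info();save('wrist','pics/g.png');a=save('scene','pics/g2.png')['pixels'][190:280,250:430,::-1]
b=cv2.imread('pics/g.png')
cv2.imwrite('pics/g3.png',np.vstack([b[:270,:],cv2.resize(a,(560,280),interpolation=2)]))"
```

```text
9.83 p [604.4 143.9 181.9] jaw -1.446 stop [-48.2 111.9] F [-0.2 -1.2 -0.8] w 30.502725272603826
```

View pics/g3.png

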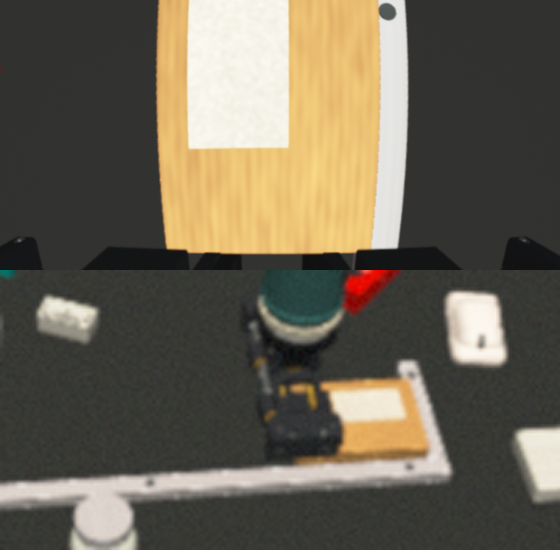

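The box is flush along the long rail and still a few mm short of the short rail. I'll keep creeping.

```bash
for i in 1 2 3 ; do python3 -m jog '[[[-0.0001,0.001,0,0,0,0,0.34],[-0.0001,0.001,0,0,0,0,0.34],[0,0,0,0,0,0,0.34]]]'|grep -E "force|posi"; done
```

```text
position: [604.6, 144.7, 182.0]
wrist_force: [1.9, -7.5, -0.3]
position: [604.8, 145.3, 182.2]
wrist_force: [3.5, -13.5, -0.9]
position: [604.8, 145.8, 182.2]
wrist_force: [4.1, -20.3, 1.4]
```

```bash
python3 -m jog '[[[0.0015,-0.012,0,0,0,0,0.34],[0,-0.003,0.035,0,0,0,0.6],[0,0,0.04,0,0,0,0.6],[0,0,0.04,0,0,0,0.6],[-0.0067,0.0055,0,0,0,-6.92,0.6],[-0.0067,0.0055,0,0,0,-6.92,0.6],[-0.0067,0.0055,0,0,0,-6.92,0.6],[-0.0067,0.0055,0,0,0,-6.92,0.6],[-0.0067,0.0055,0,0,0,-6.92,0.6],[-0.0067,0.0055,0,0,0,-6.92,0.6],[-0.0067,0.0055,0,0,0,-6.92,0.6],[-0.0067,0.0055,0,0,0,-6.92,0.6],[-0.0067,0.0055,0,0,0,-6.92,0.6],[-0.0067,0.0055,0,0,0,-6.92,0.6],[-0.0067,0.0055,0,0,0,-6.92,0.6],[-0.0067,0.0055,0,0,0,-6.92,0.6],[-0.0067,0.0055,0,0,0,-6.92,0.6],[0,0,0,0,0,0,0.6],[0,0,0,0,0,0,0.6]]]'; python3 -c "
from st import *
info();save('wrist','pics/i.png')
b=cv2.imread('pics/i.png')
cv2.imwrite('pics/i3.png',cv2.resize(b[0:260,50:450],None,fx=2,fy=2,interpolation=2))"
```

```text
time_s: 12.27
position: [517.8, 206.6, 296.9]
orientation: [-3.135, -0.203, -0.0]
wrist_force: [0.1, -0.2, 0.7]
width: 53.0
12.27 p [517.8 206.6 296.9] jaw 0.13 stop [-126.3  184.9] F [ 0.1 -0.2  0.7] w 53.01522363017536
```

View pics/i3.png

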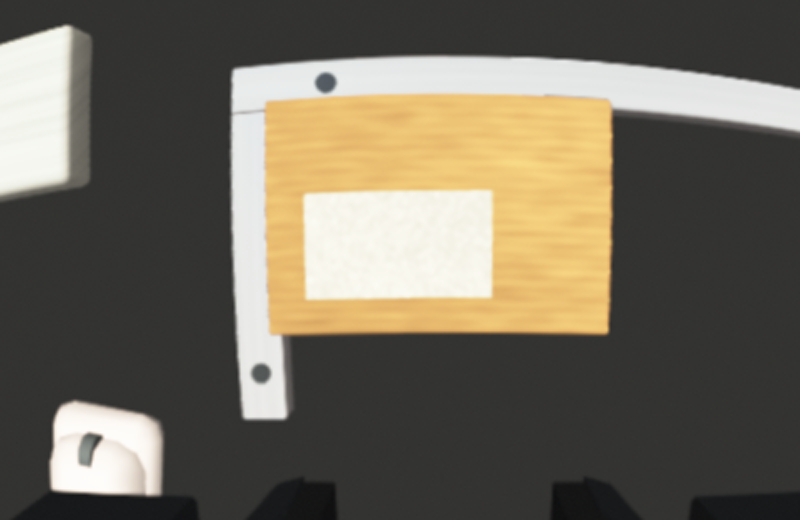

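The box sits flush in the corner, overhanging both rails in this view, which parallax would explain. I'll confirm with a light push toward the long rail.

```bash
python3 -m jog '[[[0,0,-0.0383,0,0,0,0.6],[0,0,-0.0383,0,0,0,0.6],[0,0,-0.0383,0,0,0,0.6],[0,0,0,0,0,0,0.6],[0.006,0.0007,0,0,0,0,0.6],[0.006,0.0007,0,0,0,0,0.6],[0.005,0.0006,0,0,0,0,0.6],[0,0,0,0,0,0,0.6]]]' | grep -E "posi|force"; for i in 1 2 3 4; do python3 -m jog '[[[0.0015,0.0002,0,0,0,0,0.6],[0,0,0,0,0,0,0.6]]]'|grep -E "force|posi"; done;  python3 -c "
from st import *
info()"
```

```text
position: [538.0, 208.9, 185.1]
wrist_force: [-0.4, 0.5, 0.3]
position: [537.7, 208.8, 183.7]
wrist_force: [0.7, -0.5, 0.4]
position: [538.4, 208.8, 182.5]
wrist_force: [0.8, 0.1, 0.1]
position: [539.5, 208.9, 181.9]
wrist_force: [0.1, 0.1, 0.7]
position: [540.1, 209.0, 181.6]
wrist_force: [-5.4, -0.3, 3.8]
13.65 p [540.1 209.  181.6] jaw 0.126 stop [-103.9  184.4] F [-5.4 -0.3  3.8] w 52.85129382118981
```

```bash
for i in 1 2; do python3 -m jog '[[[0.0015,0.0002,0,0,0,0,0.6],[0,0,0,0,0,0,0.6]]]'|grep -E "force|posi"; done;  python3 -c "
from st import *
info()"
```

```text
position: [540.7, 209.0, 181.4]
wrist_force: [-9.5, -0.2, 7.1]
position: [541.2, 209.2, 181.2]
wrist_force: [-12.8, -1.7, 11.0]
13.98 p [541.2 209.2 181.2] jaw 0.126 stop [-102.8  184.5] F [-12.8  -1.7  11. ] w 52.79197911122525
```

```bash
python3 -m jog '[[[-0.018,-0.002,0,0,0,0,0.6],[-0.004,0,0.035,0,0,0,0.23],[0,0,0.035,0,0,0,0.23],[0,0,0.035,0,0,0,0.23],[-0.011,-0.0301,0,0,0,0,0.23],[-0.011,-0.0301,0,0,0,0,0.23],[-0.011,-0.0301,0,0,0,0,0.23],[-0.011,-0.0301,0,0,0,0,0.23],[-0.011,-0.0301,0,0,0,0,0.23],[-0.011,-0.0301,0,0,0,0,0.23],[-0.011,-0.0301,0,0,0,0,0.23],[-0.011,-0.0301,0,0,0,0,0.23],[-0.011,-0.0301,0,0,0,0,0.23],[-0.011,-0.0301,0,0,0,0,0.23],[0,0,0,0,0,0,0.23],[0,0,0,0,0,0,0.23]]]'; python3 -c "
from st import *
info();save('wrist','pics/j.png')"
```

```text
time_s: 15.32
position: [411.8, -94.8, 287.1]
orientation: [3.136, 0.19, 0.002]
wrist_force: [0.1, 0.5, 0.3]
width: 20.2
15.32 p [411.8 -94.8 287.1] jaw 0.121 stop [-269. -101.] F [0.1 0.5 0.3] w 20.161146982953053
```

View pics/j.png

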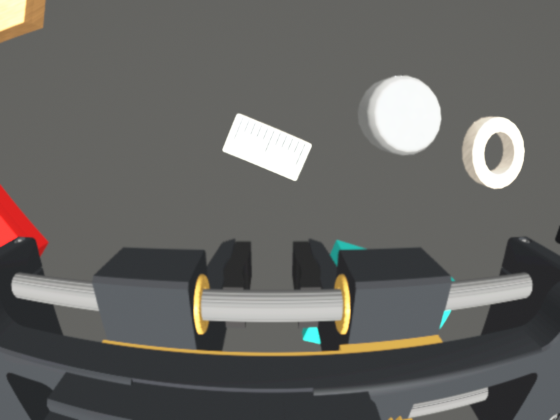

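The block's top is at (239,114), (312,147), (297,180), (223,148). The teal box's corner, (335,241), is close to the right finger, so I'll measure both.

Run:
```python
from st import *
c=np.load("pics/j.png.npz");s=robot.read_state()
for p,z in[((239,114),25),((312,147),25),((297,180),25),((223,148),25),((335,241),32),((452,280),32),((360,118),48),((400,78),48)]:print(p,wr(c,s,*p,z).round(),stop(wr(c,s,*p,z)).round(1))
```

```text
(239, 114) [480. -63.] [-197.6  -78. ]
(312, 147) [ 462. -120.] [-222.2 -132. ]
(297, 180) [ 436. -112.] [-247.4 -121.1]
(223, 148) [453. -54.] [-222.8  -65.6]
(335, 241) [ 393. -148.] [-294.3 -151.5]
(452, 280) [ 366. -268.] [-336.5 -267.3]
(360, 118) [ 488. -147.] [-199.5 -162.1]
(400, 78) [ 522. -172.] [-169.3 -191.4]
```

```bash
python3 -m jog '[[[-0.0004,0.003,-0.036,0,0,0,0.23],[0,0,-0.036,0,0,0,0.23],[0,0,-0.036,0,0,0,0.23],[0,0,0,0,0,0,0.23],[0.006,0.00075,0,0,0,0,0.23],[0.006,0.00075,0,0,0,0,0.23],[0.005,0.0006,0,0,0,0,0.23],[0.004,0.0005,0,0,0,0,0.23],[0.004,0.0005,0,0,0,0,0.23],[0.004,0.0005,0,0,0,0,0.23],[0.004,0.0005,0,0,0,0,0.23],[0.004,0.0005,0,0,0,0,0.23],[0.004,0.0005,0,0,0,0,0.23],[0.004,0.0005,0,0,0,0,0.23],[0.004,0.0005,0,0,0,0,0.23],[0.004,0.0005,0,0,0,0,0.23],[0.004,0.0005,0,0,0,0,0.23],[0.004,0.0005,0,0,0,0,0.23],[0,0,0,0,0,0,0.23]]]'; python3 -c "
from st import *
info();save('wrist','pics/k.png')"
```

```text
time_s: 16.95
position: [473.8, -82.9, 179.0]
orientation: [3.135, 0.197, 0.002]
wrist_force: [-0.2, -0.5, 0.4]
width: 20.0
16.95 p [473.8 -82.9 179. ] jaw 0.125 stop [-206.1  -96.9] F [-0.2 -0.5  0.4] w 20.001372290635675
```

View pics/k.png

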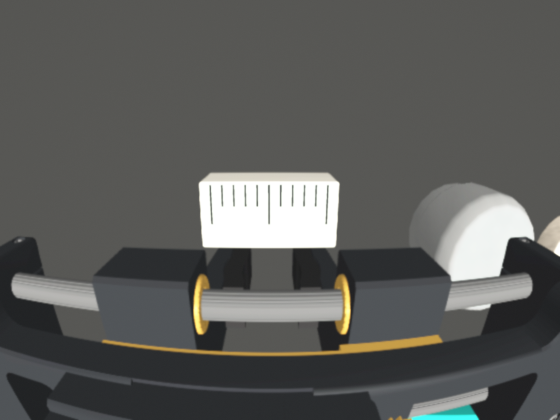

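The block is flush and centred on the fingertips, columns 201–338. I'll push it on to the rail.

```bash
python3 -m jog '[[[0.006,0.00075,0,0,0,0,0.23],[0.006,0.00075,0,0,0,0,0.23],[0.006,0.00075,0,0,0,0,0.23],[0.006,0.00075,0,0,0,0,0.23],[0.006,0.00075,0,0,0,0,0.23],[0.006,0.00075,0,0,0,0,0.23],[0.006,0.00075,0,0,0,0,0.23],[0.006,0.00075,0,0,0,0,0.23],[0.006,0.00075,0,0,0,0,0.23],[0.006,0.00075,0,0,0,0,0.23],[0.006,0.00075,0,0,0,0,0.23],[0.006,0.00075,0,0,0,0,0.23],[0.006,0.00075,0,0,0,0,0.23],[0.006,0.00075,0,0,0,0,0.23],[0.006,0.00075,0,0,0,0,0.23],[0.006,0.00075,0,0,0,0,0.23],[0.006,0.00075,0,0,0,0,0.23],[0.006,0.00075,0,0,0,0,0.23],[0.006,0.00075,0,0,0,0,0.23],[0.006,0.00075,0,0,0,0,0.23]]]'|grep -E "posi|force"; python3 -m jog '[[[0.006,0.00075,0,0,0,0,0.23],[0.006,0.00075,0,0,0,0,0.23],[0.006,0.00075,0,0,0,0,0.23],[0.006,0.00075,0,0,0,0,0.23],[0.004,0.0005,0,0,0,0,0.23],[0.003,0.0004,0,0,0,0,0.23],[0,0,0,0,0,0,0.23]]]'|grep -E "posi|force";for i in 1 2 3; do python3 -m jog '[[[0.0015,0.0002,0,0,0,0,0.23],[0,0,0,0,0,0,0.23]]]'|grep -E "force|posi"; done;  python3 -c "
from st import *
info()"
```

```text
position: [593.3, -67.8, 178.9]
wrist_force: [0.4, -1.6, -0.8]
position: [624.4, -63.9, 179.1]
wrist_force: [0.4, -0.2, -0.6]
position: [625.2, -63.8, 179.0]
wrist_force: [-0.4, -0.5, -0.6]
position: [626.6, -63.6, 179.0]
wrist_force: [-0.6, -0.1, -1.1]
position: [628.3, -63.4, 178.9]
wrist_force: [0.2, 0.5, -0.8]
19.75 p [628.3 -63.4 178.9] jaw 0.125 stop [-50.4 -96.9] F [ 0.2  0.5 -0.8] w 20.166878358303777
```

```bash
for i in 1 2 3 4 5 6; do python3 -m jog '[[[0.001,0.0001,0,0,0,0,0.23],[0.0008,0.0001,0,0,0,0,0.23]]]'|grep -E "force|posi"; done;  python3 -c "
from st import *
info()"
```

```text
position: [630.0, -63.2, 178.9]
wrist_force: [-0.6, -1.5, 0.2]
position: [631.9, -63.0, 178.9]
wrist_force: [-1.1, 0.2, 0.7]
position: [633.7, -62.8, 178.9]
wrist_force: [-1.1, -0.2, -0.5]
position: [635.5, -62.6, 178.9]
wrist_force: [-0.7, -0.2, -0.4]
position: [636.7, -62.5, 178.8]
wrist_force: [-6.8, -1.1, 4.3]
position: [637.4, -62.5, 178.8]
wrist_force: [-9.8, -2.4, 8.9]
20.75 p [637.4 -62.5 178.8] jaw 0.126 stop [-41.2 -97. ] F [-9.8 -2.4  8.9] w 20.383337164512984
```

```bash
python3 -m jog '[[[-0.02,-0.0025,0,0,0,0,0.23],[-0.002,0,0.04,0,0,0,0],[0,0,0.04,0,0,0,0],[0.0124,-0.0143,0,0,0,0,0],[0.0124,-0.0143,0,0,0,0,0],[0.0124,-0.0143,0,0,0,0,0],[0.0124,-0.0143,0,0,0,0,0],[0,0,0,0,0,0,0],[0,0,0,0,0,0,0]]]'; python3 -c "
from st import *
info();save('wrist','pics/l.png')"
```

```text
time_s: 21.5
position: [667.1, -122.5, 259.1]
orientation: [-3.135, -0.195, -0.002]
wrist_force: [0.0, 0.5, 0.8]
width: 0.3
21.5 p [ 667.1 -122.5  259.1] jaw 0.124 stop [ -19.2 -160.3] F [0.  0.5 0.8] w 0.27812643957741284
```

View pics/l.png

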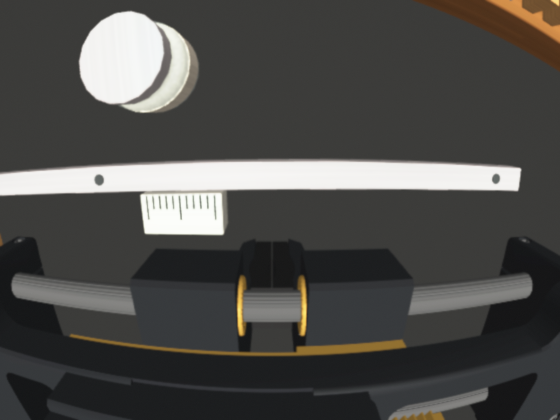

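The block lies along the rail at (143–227, 193–233), and the shut fingers are to its right. I'll descend and push it left along the rail.

```bash
python3 -m jog '[[[0,0,-0.026,0,0,0,0],[0,0,-0.026,0,0,0,0],[0,0,-0.026,0,0,0,0],[0,0,0,0,0,0,0],[0,0,0,0,0,0,0],[-0.0006,0.005,0,0,0,0,0],[-0.0006,0.005,0,0,0,0,0],[-0.0006,0.005,0,0,0,0,0],[-0.0006,0.005,0,0,0,0,0],[-0.0006,0.005,0,0,0,0,0],[-0.0006,0.005,0,0,0,0,0],[-0.0006,0.005,0,0,0,0,0],[-0.0006,0.005,0,0,0,0,0],[-0.0006,0.005,0,0,0,0,0],[-0.0006,0.005,0,0,0,0,0]]]'; python3 -c "
from st import *
info()"; python3 -m jog '[[[-0.0009,0.007,0,0,0,0,0],[-0.0009,0.007,0,0,0,0,0],[-0.0009,0.007,0,0,0,0,0],[-0.0009,0.007,0,0,0,0,0],[-0.0009,0.007,0,0,0,0,0],[-0.0009,0.007,0,0,0,0,0],[-0.0009,0.007,0,0,0,0,0],[-0.0009,0.007,0,0,0,0,0],[-0.0009,0.007,0,0,0,0,0],[-0.0009,0.007,0,0,0,0,0]]]';python3 -c "
from st import *
info()"
```

```text
time_s: 22.8
position: [660.5, -71.4, 180.9]
orientation: [-3.135, -0.197, 0.0]
wrist_force: [0.5, -2.5, 2.4]
width: -0.1
22.8 p [660.5 -71.4 180.9] jaw 0.125 stop [ -19.4 -108.8] F [ 0.5 -2.5  2.4] w -0.13696301879186643
time_s: 23.63
position: [651.4, -1.2, 180.8]
orientation: [-3.135, -0.197, 0.0]
wrist_force: [0.9, -3.4, 1.6]
width: 0.4
23.63 p [651.4  -1.2 180.8] jaw 0.125 stop [-19.6 -38. ] F [ 0.9 -3.4  1.6] w 0.4446415705707716
```

Another ~77 mm to contact, expected near y = 39. I'll go 65 mm and then creep.

```bash
python3 -m jog '[[[-0.0009,0.007,0,0,0,0,0],[-0.0009,0.007,0,0,0,0,0],[-0.0009,0.007,0,0,0,0,0],[-0.0009,0.007,0,0,0,0,0],[-0.0009,0.007,0,0,0,0,0],[-0.0009,0.007,0,0,0,0,0],[-0.0009,0.007,0,0,0,0,0],[-0.0009,0.007,0,0,0,0,0],[-0.0006,0.005,0,0,0,0,0],[-0.0004,0.003,0,0,0,0,0]]]'|grep -E "posi|force"; for i in 1 2 3 4; do python3 -m jog '[[[-0.0001,0.001,0,0,0,0,0],[-0.0001,0.001,0,0,0,0,0]]]'|grep -E "force|posi"; done;python3 -c "
from st import *
info()"
```

```text
position: [643.2, 62.9, 180.8]
wrist_force: [-0.1, -2.3, 2.1]
position: [643.1, 64.2, 180.9]
wrist_force: [0.6, -2.6, 1.0]
position: [643.0, 65.9, 180.8]
wrist_force: [1.1, -2.4, 1.8]
position: [642.8, 67.9, 180.9]
wrist_force: [0.1, -1.8, 2.0]
position: [642.6, 70.1, 180.9]
wrist_force: [0.4, -3.2, 1.4]
25.13 p [642.6  70.1 180.9] jaw 0.125 stop [-19.5  33.8] F [ 0.4 -3.2  1.4] w 0.25730147010872767
```

```bash
for i in 1 2 3 4 5 6 7; do python3 -m jog '[[[-0.0001,0.001,0,0,0,0,0],[0,0,0,0,0,0,0]]]'|grep -E "force|posi"; done;python3 -c "
from st import *
info()"
```

```text
position: [642.4, 71.3, 180.9]
wrist_force: [0.0, -1.3, 1.1]
position: [642.3, 72.2, 180.9]
wrist_force: [0.2, -0.6, 1.9]
position: [642.2, 73.2, 180.8]
wrist_force: [-0.3, -1.7, 0.8]
position: [642.1, 74.2, 180.8]
wrist_force: [-0.6, -1.3, 1.1]
position: [642.0, 75.2, 180.9]
wrist_force: [0.2, -0.9, 2.2]
position: [641.9, 76.2, 180.9]
wrist_force: [-0.5, -0.6, 0.9]
position: [641.8, 77.2, 180.9]
wrist_force: [-0.4, -1.0, 0.9]
26.3 p [641.8  77.2 180.9] jaw 0.125 stop [-19.4  41. ] F [-0.4 -1.   0.9] w 0.537477460298242
```

```bash
for i in 1 2 3 4 5 6 7; do python3 -m jog '[[[-0.0001,0.001,0,0,0,0,0],[0,0,0,0,0,0,0]]]'|grep -E "force" ; done;python3 -c "
from st import *
info()"
```

```text
wrist_force: [-0.4, -2.0, 1.3]
wrist_force: [-1.0, -2.0, 2.2]
wrist_force: [-1.2, -2.6, 2.0]
wrist_force: [-1.4, -2.5, 1.5]
wrist_force: [-0.6, -3.4, 1.3]
wrist_force: [-1.6, -3.0, 2.3]
wrist_force: [-2.0, -4.1, 2.7]
27.47 p [641.   84.1 180.9] jaw 0.126 stop [-19.3  47.9] F [-2.  -4.1  2.7] w 0.28339281851211806
```

Contact is ambiguous, so I'll look.

```bash
python3 -c "
from st import *
save('wrist','pics/n.png');a=save('scene','pics/n2.png')['pixels'][200:280,270:410,::-1]
b=cv2.imread('pics/n.png')
cv2.imwrite('pics/n3.png',np.vstack([b[:270,:],cv2.resize(a,(560,320),interpolation=2)]))"
```

```text
(no output)
```

View pics/n3.png

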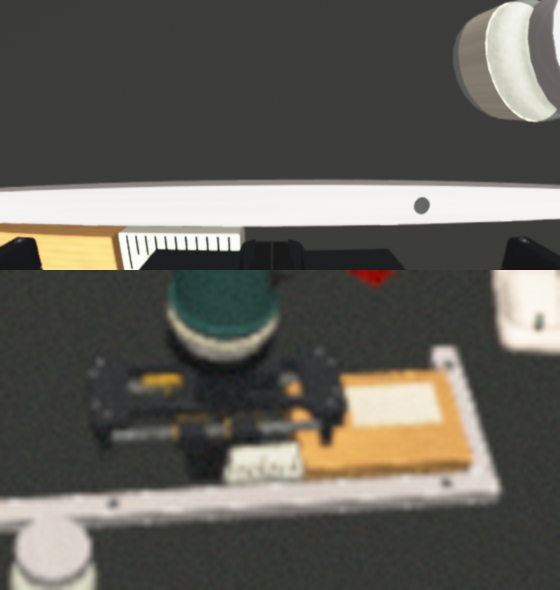

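The block's end (column 120) reaches the box edge, so at most 1–2 mm of gap is left. I'll keep creeping until the force is clear.

```bash
for i in 1 2 3 4 5; do python3 -m jog '[[[-0.0001,0.001,0,0,0,0,0],[0,0,0,0,0,0,0]]]'|grep -E "force|posi" ; done
```

```text
position: [641.0, 84.9, 180.8]
wrist_force: [-2.1, -5.1, 2.6]
position: [640.9, 85.2, 180.9]
wrist_force: [-1.7, -8.4, 2.3]
position: [640.9, 85.4, 180.9]
wrist_force: [-2.0, -9.8, 2.4]
position: [640.9, 85.7, 180.9]
wrist_force: [-1.3, -14.7, 3.5]
position: [640.9, 86.0, 180.9]
wrist_force: [-1.0, -17.4, 3.7]
```

Firm contact. I've used all 12 picture views, so the remaining checks are by force and by numbers. I'll nudge the block toward the long rail with shut fingers to confirm it sits flat.

```bash
python3 -m jog '[[[0.0015,-0.012,0,0,0,0,0],[0.0005,-0.004,0.03,0,0,0,0],[0,0,0.04,0,0,0,0],[-0.0205,0.014,0.01,0,0,0,0],[-0.0205,0.014,0,0,0,0,0],[-0.0205,0.014,0,0,0,0,0],[0,0,0,0,0,0,0],[0,0,0,0,0,0,0],[0,0,-0.026,0,0,0,0],[0,0,-0.026,0,0,0,0],[0,0,-0.026,0,0,0,0],[0,0,0,0,0,0,0],[0,0,0,0,0,0,0]]]'; python3 -c "
from st import *
info()"
```

```text
time_s: 29.48
position: [580.9, 114.7, 181.2]
orientation: [-3.135, -0.196, 0.006]
wrist_force: [0.9, -0.2, 0.6]
width: 0.4
29.48 p [580.9 114.7 181.2] jaw 0.125 stop [-75.1  85.8] F [ 0.9 -0.2  0.6] w 0.39856145262556975
```

```bash
python3 -m jog '[[[0.006,0.0007,0,0,0,0,0],[0.006,0.0007,0,0,0,0,0],[0.006,0.0007,0,0,0,0,0],[0.006,0.0007,0,0,0,0,0],[0.004,0.0005,0,0,0,0,0],[0,0,0,0,0,0,0]]]'|grep -E "posi|force"; for i in 1 2 3 4 5 6 7; do python3 -m jog '[[[0.001,0.0001,0,0,0,0,0],[0,0,0,0,0,0,0]]]'|grep -E "force|posi" ; done; python3 -c "
from st import *
info()"
```

```text
position: [610.7, 118.6, 183.9]
wrist_force: [0.3, -0.1, 0.6]
position: [610.2, 118.5, 182.9]
wrist_force: [0.4, 0.4, -0.1]
position: [611.0, 118.6, 182.8]
wrist_force: [0.7, 0.2, 0.1]
position: [612.2, 118.7, 182.9]
wrist_force: [-0.1, 1.4, 0.2]
position: [612.6, 118.7, 182.8]
wrist_force: [-3.3, -0.4, 2.0]
position: [613.1, 118.8, 182.7]
wrist_force: [-6.4, -1.5, 4.5]
position: [613.4, 118.8, 182.6]
wrist_force: [-8.0, -0.8, 6.6]
position: [613.8, 118.9, 182.5]
wrist_force: [-11.3, -0.8, 8.9]
31.15 p [613.8 118.9 182.5] jaw 0.126 stop [-42.   85.8] F [-11.3  -0.8   8.9] w 0.04544764136439925
```

Stiff contact where expected, so the block is against the rail. I'll retreat and check the gaps numerically.

```bash
python3 -m jog '[[[-0.02,-0.0025,0,0,0,0,0],[-0.01,0,0.03,0,0,0,0],[-0.02,0,0.04,0,0,0,0],[-0.02,0,0.04,0,0,0,0],[-0.02,0,0.04,0,0,0,0],[0,0,0,0,0,0,0],[0,0,0,0,0,0,0]]]'|grep posi
python3 - <<'E'
from st import *
s=robot.read_state();c=save("wrist","pics/z.png");a=save("scene","pics/z2.png")
K=np.array(c["camera_matrix"]);T=np.array(c["tool_from_camera"]);R=Ro.from_rotvec(s["orientation"]).as_matrix()
def pw(X):
    q=T[:3,:3].T@(R.T@(np.array(X)-s["position"])-T[:3,3]);r=np.hypot(q[0],q[1]);return q[:2]/r*np.arctan2(r,q[2])*K[0,0]+K[[0,1],2]
# rectify: bench-plane map in the stop frame, 2 px/mm, z=25
def rect(fn,img,z,x0=-110,x1=25,y0=30,y1=265,k=3):
    xs=np.arange(x0,x1,1/k);ys=np.arange(y0,y1,1/k)
    M=np.array([[fn([*world(x,y),z]) for y in ys] for x in xs],np.float32)
    return cv2.remap(img,M[...,0],M[...,1],1),xs,ys
W,xs,ys=rect(pw,c["pixels"],25)
g=lambda x,A,B:A[np.abs(xs-x).argmin()]
for x in(-10,-17,-25):
    r=g(x,W,0);print(x,[(int(ys[i]),r[i].tolist()) for i in range(np.abs(ys-108).argmin(),np.abs(ys-124).argmin(),3)])
def mask_rect(n,m):
    m=cv2.morphologyEx(m.astype(np.uint8),cv2.MORPH_OPEN,np.ones((5,5)));k=max(cv2.findContours(m,0,2)[0],key=cv2.contourArea)
    (cx,cy),(w_,h_),an=cv2.minAreaRect(k);print(n,"x",round(xs[0]+cy/3,1),"y",round(ys[0]+cx/3,1),round(w_/3,1),round(h_/3,1),round(an,2))
W32,_,_=rect(pw,c["pixels"],32)
h=cv2.cvtColor(W32,cv2.COLOR_RGB2HSV)
m=((h[...,1]>90)&(h[...,2]>90)).astype(np.uint8);m=cv2.morphologyEx(m,cv2.MORPH_CLOSE,np.ones((9,9)))
mask_rect("box",m)
# near side of block: bright->dark transition per column
for y in(65,75,85,95,105,112):
    col=W[:,np.abs(ys-y).argmin()].mean(1);print(y,"near edge x",xs[np.argmax(col>110)].round(1), "min between",col[(xs>-12)&(xs<5)].min().round())
# bystanders: scene before/after difference, and the left/right ends
A0=cv2.imread("pics/a.png")[:,:,::-1].astype(int);d=np.abs(A0-a["pixels"]).max(2)>60
for n,u,v in[("lens",242,211),("roll",209,210),("mouse",402,209),("jar",283,276),("drive",437,252),("disp",157,203),("red",357,185),("teal",240,177)]:print(n,d[v-14:v+14,u-18:u+18].mean().round(3))
print(s["wrist_force"].round(1),s["time_s"])
E
```

```text
position: [531.1, 116.8, 328.3]
-10 [(107, [246, 249, 250]), (108, [249, 252, 252]), (109, [245, 248, 249]), (110, [195, 202, 203]), (111, [205, 212, 215]), (112, [246, 249, 249]), (113, [250, 252, 252]), (114, [242, 246, 247]), (115, [210, 216, 217]), (116, [217, 223, 225]), (117, [245, 248, 249]), (118, [249, 252, 252]), (119, [241, 242, 240]), (120, [227, 209, 184]), (121, [238, 200, 134]), (122, [247, 215, 132])]
-17 [(107, [250, 252, 253]), (108, [250, 252, 253]), (109, [251, 252, 253]), (110, [251, 252, 253]), (111, [251, 252, 253]), (112, [251, 252, 253]), (113, [249, 252, 252]), (114, [238, 242, 243]), (115, [202, 209, 210]), (116, [219, 225, 226]), (117, [247, 249, 250]), (118, [250, 252, 252]), (119, [238, 237, 233]), (120, [221, 198, 167]), (121, [237, 200, 129]), (122, [249, 221, 137])]
-25 [(107, [251, 252, 253]), (108, [251, 252, 253]), (109, [251, 252, 253]), (110, [251, 252, 253]), (111, [251, 252, 253]), (112, [251, 252, 253]), (113, [251, 252, 253]), (114, [251, 252, 253]), (115, [251, 252, 253]), (116, [251, 252, 253]), (117, [251, 252, 253]), (118, [250, 252, 252]), (119, [237, 235, 230]), (120, [220, 191, 152]), (121, [238, 199, 124]), (122, [247, 218, 135])]
box x -49.7 y 184.4 91.5 132.4 89.48
65 near edge x -34.0 min between 239.0
75 near edge x -34.0 min between 238.0
85 near edge x -34.0 min between 238.0
95 near edge x -34.0 min between 238.0
105 near edge x -34.3 min between 236.0
112 near edge x -34.3 min between 209.0
lens 0.0
roll 0.0
mouse 0.0
jar 0.0
drive 0.0
disp 0.0
red 0.222
teal 0.0
[-0.4  0.7 -0.5] 31.7333
```

There's no dark gap between block and box, and the block's edge is parallel to within 0.3 mm. The red box's difference is probably the arm blocking the view, so I'll raise the arm clear and recheck.

```bash
python3 -m jog '[[[0,-0.04,0.01,0,0,0,0],[0,-0.04,0.01,0,0,0,0],[0,-0.04,0.01,0,0,0,0],[0,-0.04,0,0,0,0,0],[0,-0.04,0,0,0,0,0],[0,-0.04,0,0,0,0,0],[0,-0.04,0,0,0,0,0],[0,0,0,0,0,0,0],[0,0,0,0,0,0,0],[0,0,0,0,0,0,0]]]'|grep -E "posi|force"
python3 - <<'E'
from st import *
a=save("scene","pics/y.png")
A0=cv2.imread("pics/a.png")[:,:,::-1].astype(int);d=np.abs(A0-a["pixels"]).max(2)>60
print("red",d[171:199,339:375].mean(),"mouse",d[195:223,384:420].mean())
print("close",robot.close_job())
E
```

```text
position: [530.1, -163.6, 352.4]
wrist_force: [0.8, -0.4, -0.0]
red 0.0 mouse 0.0
the job is handed in; nothing more can be done
close None
```

The job is handed in: the cardboard box is in the corner of the stop, and the scale block lies along the long rail with its end against the box. Both were only pushed, box first, and it took about 33 s of the 72 s allowed.

**What I did:** I pushed the box onto the long rail with the open fingertips, then along it into the short rail, with a light re-press at the end. I then squared the block with two fingertips, pushed it to the long rail and along it to the box, and gave it a final light press against the rail.

**Last checks:**
- **Contact:** each push ended in a firm contact of about 11–20 N at the expected place.
- **Box:** the last close picture of the box shows it flush in the corner. In the final wrist image its angle read about 0.5° off my estimated rail direction. The block reads off the same way, so I put that down to my rail estimate.
- **Block:** no dark gap shows at the block–box joint, and the block's near edge varies by 0.3 mm.
- **Bystanders:** the lens, roll, mouse, jar, drive, dispenser and the teal and red boxes show no change from the first picture. The red box showed a difference at first; it vanished once the arm was out of the view.

I had used all 12 picture views by then, so the final state was checked by numbers only.

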